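Pack up the socket case on the shop counter

ROBOT

A 7-joint arm with a two-finger parallel gripper is mounted at the origin on the work surface. World frame = base frame: x ahead of the robot, y to its left, z up, the work surface at z = 0. Lengths are in m, angles in rad, forces in N, time in s.
With the tool pointing down it reaches from about 0.425 to 1.025 m from the base axis. Payload 9.4 kg.
Tool frame: the origin (TCP) lies on the centre line of the jaws, within the pads' length; the fingertips stand 22 mm ahead of it and the grasp point (between the pads) lies 3 mm ahead of it (r.tip_reach is the distance from the TCP to the fingertips, in m); z points along the fingers, y is the line along which they close (so a half turn about z gives the same grasp; the last joint's range is limited). The gripper opens to 93 mm and grips with 3 to 60 N. Pads are 15 mm wide; open, the fingers measure 128 mm over their backs; the gripper's body (75 mm by 188 mm) begins 65 mm behind the grasp point.
Start: joints at [-1.184, 0.599, -0.003, 1.599, 0.002, 0.943, -0.08], TCP at [0.324, 0.648, 0.241] pointing down, gripper open.
Joint ranges: [-2.57, 2.57], [-0.35, 1.97], [-1.29, 1.29], [0.11, 2.56], [-1.05, 4.19], [0.11, 1.86], [-2.63, 2.63]. Speed limits (rad/s): [2.22, 2.22, 3.01, 3.01, 3.14, 3.14, 3.14].

INTERFACE

Orientations are given as a rotation vector (axis times angle).
In Python, from workcell import r gives the robot as it stands. Calls block until the motion is done:
- r.move_ptp(position, orientation): joint-space move of the TCP to a pose.
- r.line_to(position, rotation=None, rate=0.15): straight line of the TCP; rotation=None keeps the orientation; rate is the mean speed in m/s.
- r.movej(angles): joint-space move.
- r.grip(opening, squeeze=None): finger opening in m; squeeze is the grip in N (None keeps the last); returns when the fingers have stopped.
- r.pause(seconds).
- r.ik(position, orientation): joint angles nearest the present ones, or None.
- r.get_obs(): the state.
- r.grab_frame(name): name is "side" or "top" or "wrist"; returns a dict with "color" (384x512x3 uint8, red, green, blue), "fov_y" (degrees; the focal length in pixels is half the picture's height over the tangent of half this angle, whatever the lens; pixels are square), "cx", "cy" (the principal point, pixels), "R" (3x3) and "t" (3): a world point X has camera coordinates R X + t. Camera axes: x right, y down, z forward; pixel columns grow to the right and rows downward; lengths in m; the calibration is good to about 2 mm. A picture is of the moment at which its call begins. There is no depth.
A pose or a line that the arm cannot do raises r.IKError and nothing moves.
- r.close_job(): hands the job in; it is judged then, once.
The state is a dict: "clock": time; "joint_positions": joint angles; "joint_vel": joint speeds; "joint_torque": joint torques, N m; "ee_pos": TCP position; "ee_rot": TCP orientation; "wrist_force": force on the tool from outside, world axes, zero at the start; "torque": the same for the moment, N m; "width": finger opening in m; "gripper_force": force on a finger pad.
Only numpy, scipy, OpenCV 4.12 (cv2) and the standard library are available. Lean on these libraries where they do the work, as an engineer would, in place of code of your own. Each camera call takes 0.05 s, during which the arm holds its last target. There are 200 camera calls.

TASK

The impact socket case has to be packed up: move the screw carton and the tape measure that lie on its lid over onto the black rubber counter mat, side by side, then open the lid all the way. Lay every loose socket down in the case in a groove of its own size (slim sockets in the narrow grooves, fat ones in the wide grooves), shut the lid fully, and leave the other goods on the counter where they are.

Things in the scene. Friction and masses are not known exactly. Their poses are not given: they have to be found in the camera images.
- case: fixed steel socket case, 110 mm deep (x), 276 mm wide (y), underside on the counter; base walls 40 mm high and 4 mm thick, 63.5 mm high to the top of the shut lid. Origin at the centre of its underside; x points to the hinge side, the pull tab is on the -x side, z up. Inside (102 x 268 mm) are four parallel grooves along x: two narrow ones in the +y half, two wide ones in the -y half
- lid (a joint): angle of the lid in rad: 0 shut, 1.85 fully open (leaning back past upright). It turns about the case's y, the tab side rising. A friction hinge holds it where it is left; moving it takes about 1 to 5 N at the tab, and it must be led all the way home: it does not drop shut by itself
- lid_tab (a point): grip point in the lid's black pull tab; the tab is 36 mm wide along the case's y, 12 mm thick, and sticks out 47 mm from the lid's edge; this point is 30 mm out from the lid's edge. Pinch it from above across its width (along the case's y); it can turn between the fingers while the lid swings. In the lid's own frame at the hinge, shut: 140 mm to -x, 11.5 mm up
- lid_hinge (a point): middle of the lid's hinge axis, which runs along the case's y: 55 mm to +x and 40.5 mm up from the case's origin
- groove_slim_a (a point): centre that a seated 26 mm socket takes up in this V-shaped groove of the case (29.4 mm above the underside of the case): the socket lies along the case's x. The groove is two V saddles (24 mm wide at the top, 90 degree V), 16 mm thick, centred 27 mm before and behind this point, with a 38 mm gap between them for the fingers, floor 4 mm up. Narrow groove at case y = 91 mm
- groove_slim_b (a point): centre that a seated 26 mm socket takes up in this V-shaped groove of the case (29.4 mm above the underside of the case): the socket lies along the case's x. The groove is two V saddles (24 mm wide at the top, 90 degree V), 16 mm thick, centred 27 mm before and behind this point, with a 38 mm gap between them for the fingers, floor 4 mm up. Narrow groove at case y = 37 mm
- groove_fat_a (a point): centre that a seated 36 mm socket takes up in this V-shaped groove of the case (32 mm above the underside of the case): the socket lies along the case's x. The groove is two V saddles (33 mm wide at the top, 90 degree V), 16 mm thick, centred 27 mm before and behind this point, with a 38 mm gap between them for the fingers, floor 4 mm up. Wide groove at case y = -22 mm
- groove_fat_b (a point): centre that a seated 36 mm socket takes up in this V-shaped groove of the case (32 mm above the underside of the case): the socket lies along the case's x. The groove is two V saddles (33 mm wide at the top, 90 degree V), 16 mm thick, centred 27 mm before and behind this point, with a 38 mm gap between them for the fingers, floor 4 mm up. Wide groove at case y = -86 mm
- slim1: slim deep impact socket, plain steel cylinder 26 mm across and 78 mm long, 0.2 kg, lying on the grey work mat at the start; may be absent. Origin on its axis at mid-length; x runs along the axis (it may be rolled about x)
- slim2: slim deep impact socket, plain steel cylinder 26 mm across and 78 mm long, 0.2 kg, lying on the grey work mat at the start; may be absent. Origin on its axis at mid-length; x runs along the axis (it may be rolled about x)
- fat1: fat deep impact socket, plain steel cylinder 36 mm across and 78 mm long, 0.36 kg, lying on the grey work mat at the start; may be absent. Origin on its axis at mid-length; x runs along the axis (it may be rolled about x)
- fat2: fat deep impact socket, plain steel cylinder 36 mm across and 78 mm long, 0.36 kg, lying on the grey work mat at the start; may be absent. Origin on its axis at mid-length; x runs along the axis (it may be rolled about x)
- carton: closed cardboard carton of screws, 60 (x) x 90 (y) x 45 (z) mm, 0.35 kg, lying on the shut lid at the start; origin at its centre
- tape_measure: yellow and black pocket tape measure, 60 (x) x 66 (y) x 36 (z) mm, 0.25 kg, lying flat on the shut lid at the start; origin at its centre
- mat: flat black rubber counter mat, 170 (x) x 240 (y) x 4 mm, fixed, empty at the start; origin at the centre of its underside
- work_mat: flat grey work mat, 280 (x) x 270 (y) x 6 mm, fixed, on which the loose sockets lie at the start (they can roll). Origin at the centre of its underside
- seal_tape: bystander: white roll of thread seal tape, 54 mm across, 19 mm high
- coupling: bystander: grey plastic pipe coupling standing on end, 42 mm across, 42 mm high
- padlock: bystander: brass padlock lying flat, 24 mm high
- spanner: bystander: steel spanner lying flat, 170 mm long
- spray_can: bystander: grey spray can, 52 mm across, 150 mm high
- glue_jar: bystander: white jar, 60 mm across, 75 mm high
- nail_box: bystander: cardboard nail box, 60 mm high

How it is judged:
On the way, in this order (a step that is already met when the one before it is completed fails the run):
1. the carton and the tape measure are on the mat, the lid still shut (x of carton in the frame of mat between -0.085 and 0.085 m and y of carton in the frame of mat between -0.12 and 0.12 m and z of each of carton, tape_measure in the frame of mat below 0.055 m and x of tape_measure in the frame of mat between -0.085 and 0.085 m and y of tape_measure in the frame of mat between -0.12 and 0.12 m and value of joint lid below 0.1 rad), for 0.2 s.
2. the lid is open (value of joint lid above 1.6 rad), for 0.2 s.
3. every loose socket lies in a groove of its own size (((distance between slim1 and groove_slim_a below 0.016 m and angle between the x axis of slim1 and the x axis of case, either way round below 0.12 rad) or (distance between slim1 and groove_slim_b below 0.016 m and angle between the x axis of slim1 and the x axis of case, either way round below 0.12 rad)) and ((distance between slim2 and groove_slim_a below 0.016 m and angle between the x axis of slim2 and the x axis of case, either way round below 0.12 rad) or (distance between slim2 and groove_slim_b below 0.016 m and angle between the x axis of slim2 and the x axis of case, either way round below 0.12 rad)) and ((distance between fat1 and groove_fat_a below 0.016 m and angle between the x axis of fat1 and the x axis of case, either way round below 0.12 rad) or (distance between fat1 and groove_fat_b below 0.016 m and angle between the x axis of fat1 and the x axis of case, either way round below 0.12 rad)) and ((distance between fat2 and groove_fat_a below 0.016 m and angle between the x axis of fat2 and the x axis of case, either way round below 0.12 rad) or (distance between fat2 and groove_fat_b below 0.016 m and angle between the x axis of fat2 and the x axis of case, either way round below 0.12 rad))), for 0.2 s.
At the end, for the whole second after the job is handed in: Every socket present lies along a groove of its own size (within 16 mm of its seated centre and 0.12 rad of the groove), the lid is shut to within 0.035 rad, the carton and the tape measure rest with their centres over the mat (not stacked), and all are at rest (all of step 3 and x of carton in the frame of mat between -0.085 and 0.085 m and y of carton in the frame of mat between -0.12 and 0.12 m and z of each of carton, tape_measure in the frame of mat below 0.055 m and x of tape_measure in the frame of mat between -0.085 and 0.085 m and y of tape_measure in the frame of mat between -0.12 and 0.12 m and linear speed of each of slim1, slim2, fat1, fat2, carton, tape_measure below 0.02 m/s and value of joint lid below 0.035 rad); the robot touches nothing.
It fails at once if another article on the counter is shifted by more than 50 mm (distance of any of seal_tape, coupling, padlock, spanner, spray_can, glue_jar, nail_box from where it was at the start of the episode above 0.05 m).
Of slim1, slim2, fat1, fat2 only 2 to 4 are there at a start; the rules pass over those that are not, and their reading is None.
At some moment in a run one of carton, tape_measure may be knocked a few centimetres aside while the robot is not near it.
Once in a run the grip may slacken for a moment while it holds something.
It also fails if it takes over 210 s, if anything falls off the work surface, if the arm or the gripper's body presses on something with over 40 N, if the wrist force passes 120 N, or if a joint passes its speed limit or range.

## Working session

There is one attempt and no reset: what is moved stays moved. The work goes in short steps, each a Python script; the robot and the scene stay as the last script left them, time stands still between calls to the robot, and variables do not carry over. Pictures are saved under pics/ and viewed, at most 14 in all, crops included, and the job is handed in when it is done.

```bash
mkdir -p pics; ls
python3 - <<'E'
from workcell import r
import cv2
for n in("top","side"):
    f=r.grab_frame(n); cv2.imwrite(f"pics/{n}0.png",cv2.resize(f["color"][:,:,::-1],(800,600),interpolation=cv2.INTER_CUBIC)); print(n,f["fov_y"],f["cx"],f["cy"],f["R"],f["t"])
o=r.get_obs();print(o["ee_pos"],o["ee_rot"],o["width"],o["clock"])
E
```

```text
pics
workcell.py
top 57.29305205377743 257.5079854433414 189.87927026313756 [[-2.63811670e-03 -9.99940042e-01  1.06279378e-02]
 [-9.88349752e-01  9.89905965e-04 -1.52196542e-01]
 [ 1.52176896e-01 -1.09056319e-02 -9.88293104e-01]] [0.09318831 0.58313746 1.02955945]
side 52.930349570923966 265.22761189793374 186.98674870368674 [[ 0.81784534 -0.57519803 -0.01661999]
 [-0.32335139 -0.43548249 -0.84011837]
 [ 0.47599671  0.692461   -0.5421484 ]] [-0.40302643  0.28049126  0.7862346 ]
[0.32416499 0.64800959 0.23983875] [-7.21914438e-01 -3.05731004e+00  2.25254877e-03] 0.0929458654448361 0.1
```

View pics/top0.png

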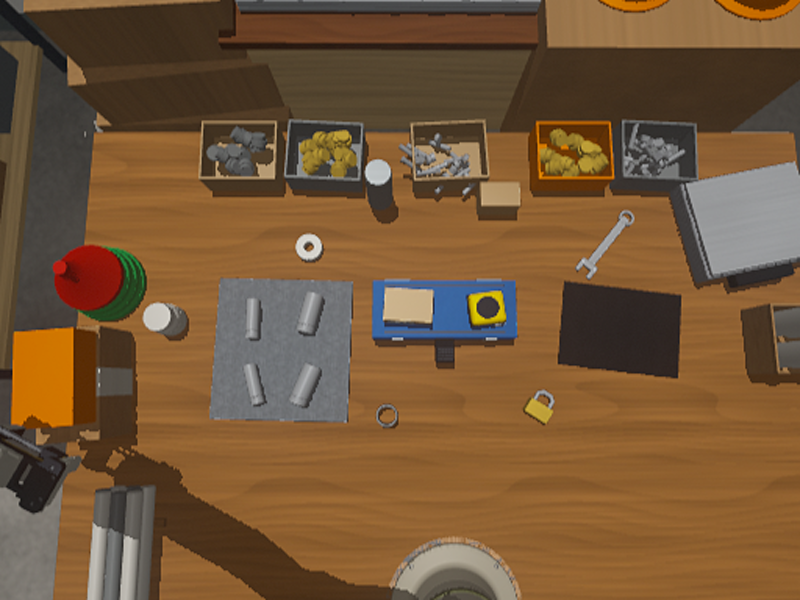

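View pics/side0.png

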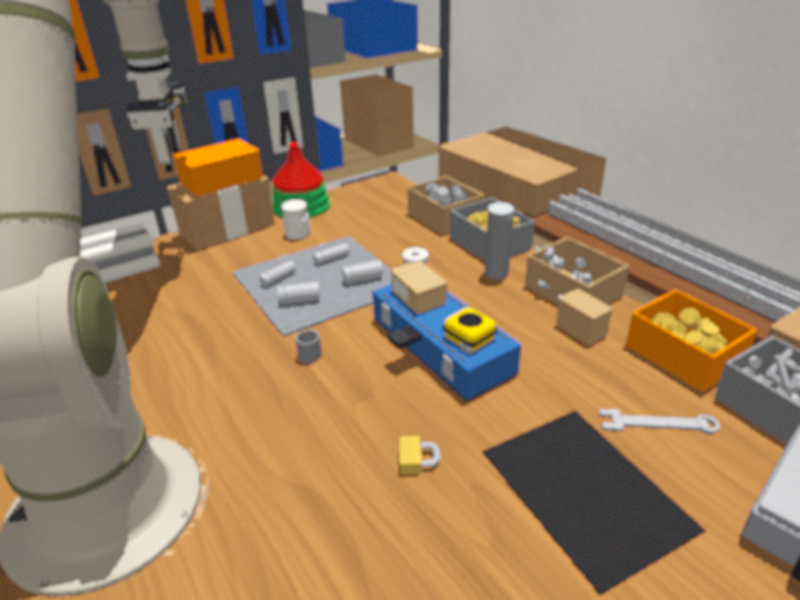

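The top view shows all four sockets on the grey mat: slim ones at (253,318) and (254,384), fat ones at (310,313) and (306,385). The case is at (444,312) with its tab at (445,353), the carton at (408,307), the tape at (487,308) and the black mat at (619,330). The side view agrees. I'll enlarge the crops to read these more closely.

```bash
cat > h.py <<'E'
from workcell import r
import numpy as np, cv2
from scipy.spatial.transform import Rotation as Ro
def frame(n="top"): return r.grab_frame(n)
def K(f):
    fl=192/np.tan(np.radians(f["fov_y"])/2); return fl
def w(f,u,v,z):
    "native pixel (u,v) -> world xy on plane z"
    fl=K(f); d=f["R"].T@np.array([(u-f["cx"])/fl,(v-f["cy"])/fl,1]); c=-f["R"].T@f["t"]
    return (c+d*(z-c[2])/d[2])[:2]
def px(f,X):
    p=f["R"]@np.array(X)+f["t"]; return p[:2]/p[2]*K(f)+[f["cx"],f["cy"]]
def crop(f,x0,y0,x1,y1,s,name):
    cv2.imwrite("pics/"+name,cv2.resize(np.ascontiguousarray(f["color"][y0:y1,x0:x1,::-1]),None,fx=s,fy=s,interpolation=cv2.INTER_CUBIC))
def rot(a,tilt=0):
    "tool down, closing line (tool y) at world angle a; tilt about tool y"
    y=np.array([np.cos(a),np.sin(a),0]); z=np.array([0,0,-1.]); x=np.cross(y,z)
    return (Ro.from_matrix(np.c_[x,y,z])*Ro.from_euler("y",tilt)).as_rotvec()
E
python3 - <<'E'
from h import *
f=frame()
crop(f,130,175,232,275,6,"a.png"); crop(f,234,170,440,250,3.88,"b.png")
E
```

```text
(no output)
```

View pics/a.png

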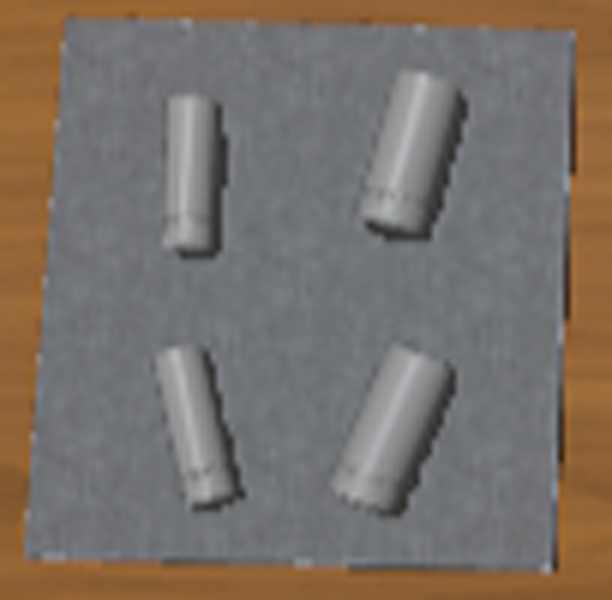

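View pics/b.png

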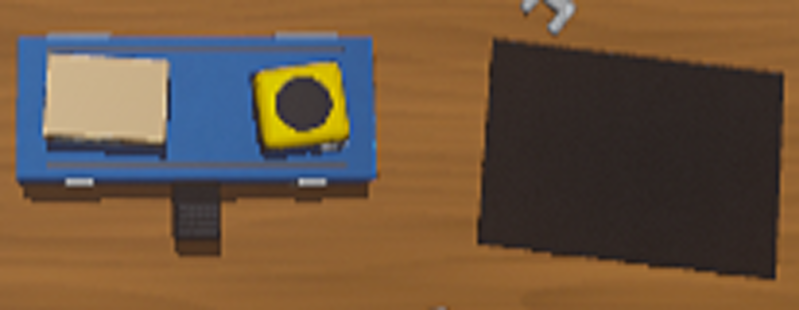

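Run:
```python
from h import *
f=frame(); print("cam",-f["R"].T@f["t"])
A=lambda p,z:w(f,130+(p[0]+.5)/6-.5,175+(p[1]+.5)/6-.5,z)
B=lambda p,z:w(f,234+(p[0]+.5)/3.88-.5,170+(p[1]+.5)/3.88-.5,z)
def q(n,F,P,z):
    c=np.array([F(p,z) for p in P]); e=np.roll(c,-1,0)-c
    print(n,c.mean(0).round(4),"sides",np.hypot(*e.T).round(4),"ang",np.degrees(np.arctan2(e[:,1],e[:,0])).round(1))
q("lid",B,[(18,38),(374,38),(378,180),(17,182)],.0635)
q("mat",B,[(494,40),(783,72),(776,278),(478,243)],.004)
q("wm",A,[(66,18),(575,32),(553,572),(27,558)],.006)
q("carton",B,[(49,55),(168,60),(167,142),(45,136)],.1085)
q("tape",B,[(254,73),(340,63),(349,140),(264,150)],.0995)
print("tab end",B((197,240),.058))
for n,P,z in [("slimA",[(192,95),(190,254)],.019),("slimB",[(182,347),(214,507)],.019),("fatA",[(433,73),(395,236)],.024),("fatB",[(422,348),(367,512)],.024)]:
    a,b=[A(p,z) for p in P]; d=a-b; print(n,(a+b)/2,np.hypot(*d),np.degrees(np.arctan2(d[1],d[0])))
```

```text
cam [0.41991444 0.10383347 1.10526761]
lid [0.5566 0.0119] sides [0.2769 0.1106 0.2763 0.1118] ang [-9.000e+01  1.796e+02  9.020e+01 -1.000e-01]
mat [ 0.5245 -0.3474] sides [0.2386 0.1686 0.2405 0.1673] ang [-96.5 173.5  83.2  -7.1]
wm [0.4855 0.3315] sides [0.2689 0.2794 0.2673 0.2792] ang [-91.6 178.3  88.3  -1.3]
carton [0.5588 0.0821] sides [0.0883 0.0611 0.0897 0.0604] ang [-92.5 178.7  87.1  -2.7]
tape [ 0.5537 -0.063 ] sides [0.0651 0.0582 0.0638 0.0581] ang [ -83.4 -175.1   96.6    6.2]
tab end [0.45634793 0.01290472]
slimA [0.54447754 0.38980805] 0.08263752328592881 1.5112615933057802
slimB [0.41562452 0.38130914] 0.0824995141752302 13.50361711984694
fatA [0.55412799 0.27420443] 0.0864272732382996 -11.76586145652932
fatB [0.41390065 0.28081592] 0.08573087198730049 -17.4877055084767
```

The measured sizes match the known ones to about 2 mm, and the case yaw is about 0. Next I'll move the carton, then look again and move the tape.

```bash
cat >> h.py <<'E'
MAT=np.array([.5245,-.3474]); MY=np.radians(-6.9)
CASE=np.array([.5566,.0120])
def best(p,a,tilt=0):
    "rotvec for closing angle a (mod pi) nearest present joints"
    q0=np.array(r.get_obs()["joint_positions"]); c=[]
    for k in(0,np.pi):
        q=r.ik(p,rot(a+k,tilt))
        if q is not None: c.append((np.abs(np.array(q)-q0).max(),k))
    return rot(a+min(c)[1],tilt)
def st(s=""):
    o=r.get_obs(); print(s,"t%.1f w%.4f gf%.1f"%(o["clock"],o["width"],np.max(o["gripper_force"])),"p",np.round(o["ee_pos"],4),"F",np.round(o["wrist_force"],1)); return o
def pick(xy,a,z,w0,sq,hi=.25):
    R=best([*xy,hi],a); r.move_ptp([*xy,hi],R); r.grip(w0); r.line_to([*xy,z],rate=.12); st("down"); r.grip(0,sq); st("grip"); r.line_to([*xy,hi],rate=.15); st("up")
def put(xy,a,z,w0,hi=.25,zb=None):
    R=best([*xy,hi],a); r.move_ptp([*xy,hi],R); st("over"); r.line_to([*xy,z+.03],rate=.15); r.line_to([*xy,z],rate=.04); st("down"); r.grip(w0); r.line_to([*xy,hi],rate=.15); st("out")
def matp(x,y):
    c,s=np.cos(MY),np.sin(MY); return MAT+[c*x-s*y,s*x+c*y]
E
python3 - <<'E'
from h import *
f=frame(); print("can",w(f,242,111,.15))
pick((.5588,.0821),np.radians(-2.7),.092,.085,30)
put(matp(0,52),MY,.0335,.085) if 0 else put(matp(0,.052),MY,.0335,.085)
f=frame(); crop(f,234,170,440,250,3.88,"c.png")
E
```

```text
can [0.79427715 0.13684869]
down t4.3 w0.0850 gf0.0 p [0.5591 0.0821 0.0926] F [ 0.4 -0.1 -0.4]
grip t4.8 w0.0595 gf29.9 p [0.5593 0.0822 0.0923] F [ 1.3 -0.5  1.9]
up t6.0 w0.0600 gf29.9 p [0.5582 0.0821 0.2492] F [ 0.1  0.6 -2.5]
over t7.5 w0.0598 gf29.9 p [ 0.5315 -0.2941  0.2497] F [ 0.7  1.1 -2.9]
down t9.8 w0.0600 gf29.9 p [ 0.5308 -0.2959  0.0334] F [ 0.7 -0.1 -1.9]
out t12.0 w0.0848 gf0.0 p [ 0.5304 -0.2955  0.2492] F [0.1 0.2 0.3]
```

View pics/c.png

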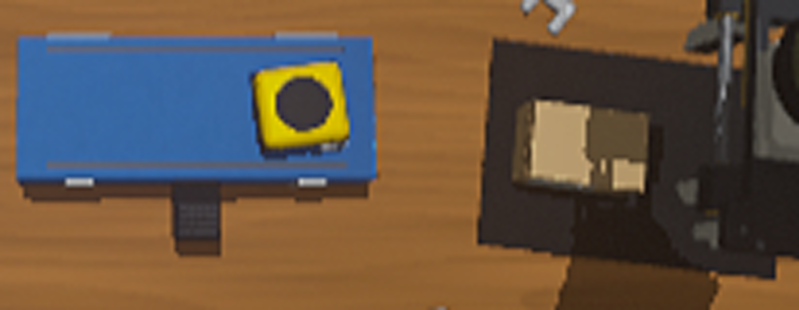

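The carton is on the left half of the mat, around crop (580,146), and the tape on the lid hasn't moved. Next comes the tape, then the lid.

```bash
cat >> h.py <<'E'
def tab(th,dz=.003):
    return [CASE[0]+.055-.140*np.cos(th)+.0115*np.sin(th), CASE[1], .0405+.140*np.sin(th)+.0115*np.cos(th)+dz]
E
python3 - <<'E'
from h import *
pick((.5537,-.063),np.radians(6.3),.0895,.085,30)
put(matp(0,-.055),MY,.031,.085)
p=tab(0); hi=[p[0],p[1],.2]
r.move_ptp(hi,best(hi,np.pi/2)); r.grip(.06)
f=frame(); crop(f,234,140,440,250,3.88,"d.png")
r.line_to(p,rate=.12); st("tab"); r.grip(0,20); st("grip")
E
```

```text
down t14.7 w0.0848 gf0.0 p [ 0.5541 -0.063   0.0901] F [ 0.4 -0.   1.3]
grip t15.2 w0.0599 gf30.0 p [ 0.5544 -0.063   0.0898] F [1.7 1.  3.1]
up t16.4 w0.0599 gf30.0 p [ 0.5531 -0.0629  0.2491] F [-0.3 -0.2 -2.9]
over t17.7 w0.0598 gf30.0 p [ 0.5189 -0.4001  0.2496] F [-0.1  1.  -3. ]
down t20.0 w0.0599 gf30.0 p [ 0.5179 -0.4021  0.0309] F [ 0.4 -0.2 -1.7]
out t22.2 w0.0851 gf0.0 p [ 0.5176 -0.4017  0.2491] F [ 0.3 -0.2  0.1]
tab t25.8 w0.0598 gf0.0 p [0.4719 0.012  0.0555] F [-0.   0.3 -0.5]
grip t26.3 w0.0357 gf20.0 p [0.4719 0.0148 0.0553] F [-2.4 10.8  2.7]
```

View pics/d.png

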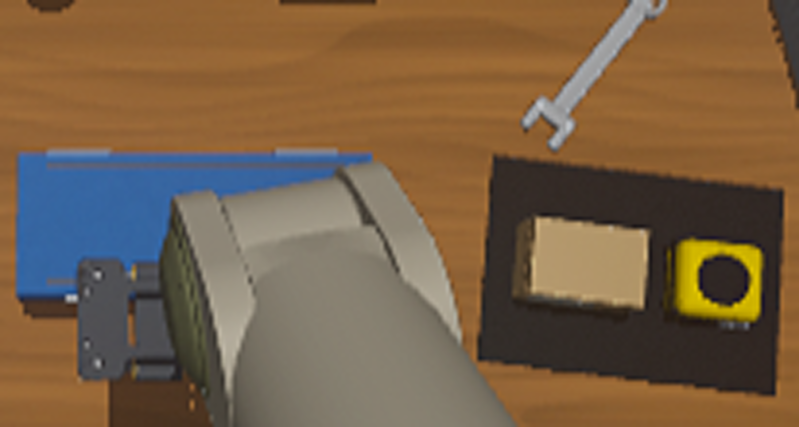

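The carton and tape lie side by side on the mat. The pinch pulled the TCP to y=0.0148, so I'll use that as the case centre. Opening the lid.

```bash
sed -i 's/^CASE=.*/CASE=np.array([.5566,.0148])/' h.py
python3 - <<'E'
from h import *
for i,th in enumerate(np.linspace(0,1.83,19)[1:]):
    r.line_to(tab(th),rate=.1)
    if i%3==2: st("%.2f"%th)
r.grip(.055); p=r.get_obs()["ee_pos"]
r.line_to([p[0],p[1],.26],rate=.12); st("free")
r.move_ptp([.45,.33,.30],best([.45,.33,.30],np.pi/2)); st()
f=frame("side"); crop(f,120,150,400,300,2.85,"e.png")
f=frame(); crop(f,234,150,350,250,5,"f.png")
E
```

```text
0.30 t27.2 w0.0361 gf20.0 p [0.4811 0.0149 0.0963] F [-2.9  1.7  1.8]
0.61 t28.1 w0.0363 gf20.0 p [0.5031 0.0148 0.1332] F [-5.1  2.1  5.3]
0.92 t29.0 w0.0360 gf20.0 p [0.5358 0.0148 0.1619] F [-4.4  1.3  8.6]
1.22 t29.8 w0.0358 gf20.0 p [0.5756 0.0147 0.1793] F [-2.2  0.6  5.5]
1.53 t30.7 w0.0359 gf20.0 p [0.6185 0.0146 0.1843] F [1.1 0.3 4. ]
1.83 t31.6 w0.0354 gf20.0 p [0.6619 0.0145 0.1771] F [ 4.5 -0.4  7.5]
free t33.0 w0.0554 gf0.0 p [0.658  0.0148 0.2593] F [-0.3 -0.7  0.9]
 t34.4 w0.0550 gf0.0 p [0.451  0.3289 0.2998] F [ 0.3 -0.4  0.1]
```

View pics/f.png

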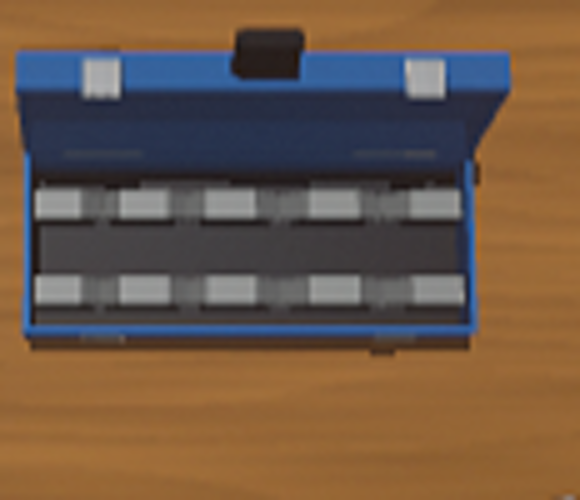

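The lid is fully open and the grooves are clear (V bottoms at crop x of about 101, 187, 281 and 387). I'll check the groove positions against the camera and move the first fat socket.

```bash
cat >> h.py <<'E'
G=dict(sa=.091,sb=.037,fa=-.022,fb=-.086)
def socket(xy,deg,fat,g):
    wd=.036 if fat else .026
    zp=.032 if fat else .030; zd=(.0405 if fat else .041)
    pick(xy,np.radians(deg+90),zp,wd+.030,35,hi=.2)
    p=[CASE[0],CASE[1]+G[g],.2]
    r.move_ptp(p,best(p,np.pi/2)); o=st("over")
    if o["width"]<wd-.006 or o["gripper_force"].max()<5 if hasattr(o["gripper_force"],"max") else o["width"]<wd-.006: print("LOST?"); return
    r.line_to([p[0],p[1],.075],rate=.15); r.line_to([p[0],p[1],zd],rate=.04); o=st("seat")
    r.grip(wd+.010); r.line_to(p,rate=.12); st("out")
E
python3 - <<'E'
from h import *
f=frame(); F=lambda u,v,z:w(f,234+(u+.5)/5-.5,150+(v+.5)/5-.5,z)
for u,z in((101,.018),(187,.018),(281,.022),(387,.022)): print(F(u,290,z),F(u-4 if u<200 else u,205,z))
print(F(24,332,.04),F(476,332,.04))
socket((.4139,.2808),-17.5,True,"fb")
E
```

```text
[0.53166026 0.10349888] [0.585064   0.10594654]
[0.53157764 0.05005711] [0.58500888 0.05210927]
[ 0.53107677 -0.00800692] [ 0.58433885 -0.00889305]
[ 0.53097508 -0.07378639] [ 0.584271   -0.07516371]
[0.50391508 0.15019618] [ 0.50342062 -0.12435112]
down t37.1 w0.0660 gf0.0 p [0.4141 0.281  0.0325] F [0.5 1.  0.5]
grip t37.7 w0.0354 gf34.1 p [0.4141 0.281  0.0321] F [0.1 0.9 0.8]
up t39.0 w0.0358 gf34.2 p [0.4135 0.2804 0.1993] F [ 0.2 -0.  -2.9]
over t40.4 w0.0352 gf34.2 p [ 0.5566 -0.0697  0.1998] F [ 0.1 -0.1 -3.8]
seat t42.4 w0.0352 gf34.3 p [ 0.557  -0.0711  0.0412] F [-2.5 -0.3  9.3]
out t44.3 w0.0462 gf0.0 p [ 0.5562 -0.0712  0.1993] F [ 0.1  0.6 -0.5]
```

Run:
```python
from h import *
socket((.5541,.2742),-11.8,True,"fa")
r.move_ptp([.45,.33,.30],best([.45,.33,.30],np.pi/2))
f=frame(); a=cv2.resize(f["color"][150:250,234:350,::-1],None,fx=4,fy=4,interpolation=2); b=cv2.resize(f["color"][175:275,130:232,::-1],None,fx=3,fy=3,interpolation=2)
b=cv2.copyMakeBorder(b,0,100,0,0,0); cv2.imwrite("pics/g.png",np.hstack([b,a]))
```

```text
down t47.8 w0.0658 gf0.0 p [0.5545 0.2744 0.0327] F [-0.7  0.2 -0.3]
grip t48.4 w0.0355 gf34.8 p [0.5542 0.2745 0.0322] F [0.6 0.3 1.7]
up t49.6 w0.0349 gf34.8 p [0.5536 0.2739 0.1991] F [-0.2  0.2 -3. ]
over t50.7 w0.0351 gf34.8 p [ 0.557  -0.0057  0.1999] F [-0.9  0.2 -3.2]
seat t52.7 w0.0351 gf34.7 p [ 0.5564 -0.0071  0.0407] F [-2.6 -0.6  3.8]
out t54.6 w0.0462 gf0.0 p [ 0.5562 -0.0072  0.1993] F [ 0.4 -0.3  0.2]
```

View pics/g.png

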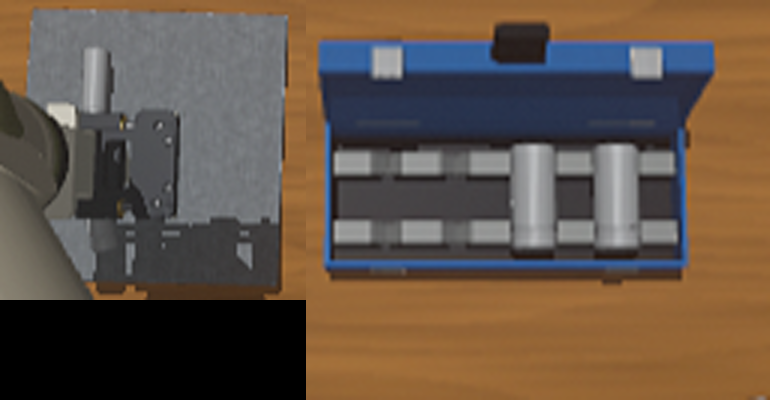

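Both fat sockets sit in the wide grooves (at about 532 and 616) and are centred between the walls. Next are the slim ones.

Run:
```python
from h import *
socket((.5445,.3898),1.5,False,"sb")
socket((.4156,.3813),13.5,False,"sa")
r.move_ptp([.42,-.12,.32],best([.42,-.12,.32],np.pi/2)); st()
f=frame(); a=cv2.resize(f["color"][150:250,234:350,::-1],None,fx=4,fy=4,interpolation=2); b=cv2.resize(f["color"][175:275,130:232,::-1],None,fx=3,fy=3,interpolation=2)
b=cv2.copyMakeBorder(b,0,100,0,0,0); cv2.imwrite("pics/h.png",np.hstack([b,a]))
```

```text
down t58.7 w0.0561 gf0.0 p [0.5449 0.39   0.0308] F [-0.8 -0.2 -0.8]
grip t59.3 w0.0252 gf35.0 p [0.5446 0.39   0.0301] F [0.  0.3 1.1]
up t60.6 w0.0252 gf35.0 p [0.5441 0.3895 0.199 ] F [-0.8 -0.2 -2.2]
over t61.9 w0.0253 gf35.0 p [0.557  0.0535 0.2   ] F [ 0.5  0.4 -1.7]
seat t63.9 w0.0253 gf34.9 p [0.5566 0.0519 0.041 ] F [ 0.2 -0.2 -2.2]
out t65.8 w0.0360 gf0.0 p [0.5563 0.0518 0.1993] F [0.1 0.2 0.3]
down t69.3 w0.0557 gf0.0 p [0.4159 0.3815 0.0306] F [-0.3 -0.7  0.4]
grip t69.9 w0.0251 gf34.9 p [0.4156 0.3815 0.0301] F [-0.5  0.9  2. ]
up t71.2 w0.0249 gf34.9 p [0.4153 0.3809 0.1992] F [ 0.1  0.1 -2. ]
over t72.3 w0.0250 gf34.9 p [0.5562 0.1075 0.1999] F [ 0.1  0.1 -2.1]
seat t74.3 w0.0252 gf34.8 p [0.5563 0.1058 0.041 ] F [-1.4  0.7  1.2]
out t76.2 w0.0362 gf0.0 p [0.5562 0.1057 0.1993] F [0.6 0.3 0.1]
 t77.4 w0.0358 gf0.0 p [ 0.4207 -0.1192  0.3196] F [ 0.2 -0.2  0.2]
```

View pics/h.png

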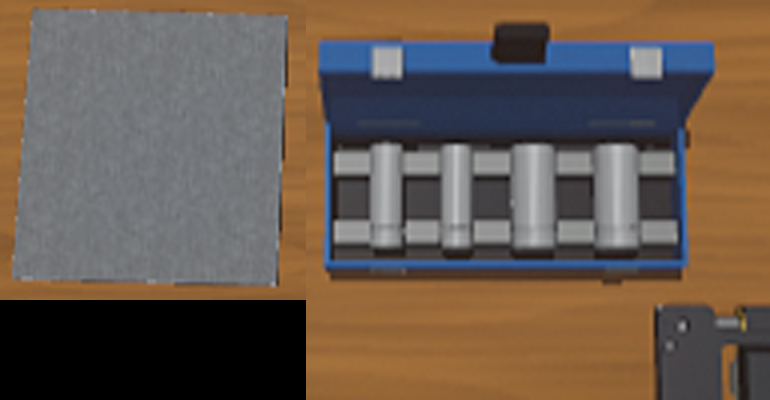

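All four sockets lie straight in their grooves and the work mat is empty. Shutting the lid.

Run:
```python
from h import *
p=tab(1.83); hi=[p[0],p[1],.27]
r.move_ptp(hi,best(hi,np.pi/2)); r.grip(.058); r.line_to(p,rate=.1); r.grip(0,22); st("grip")
for i,th in enumerate([*np.linspace(1.83,0,19)[1:],-.02,-.035]):
    r.line_to(tab(th),rate=.1)
    if i%3==2 or th<=0: o=st("%.2f"%th)
r.pause(.3); st("hold"); r.grip(.058); p=r.get_obs()["ee_pos"]; r.line_to([p[0],p[1],.2],rate=.12)
# press the tab once more with closed fingers
r.grip(0); st("closed"); t=tab(0)
for z in np.arange(.10,.074,-.002):
    r.line_to([t[0],t[1],z],rate=.06); o=r.get_obs()
    if o["wrist_force"][2]>14: break
st("press"); r.line_to([t[0],t[1],.25],rate=.12)
r.move_ptp([.45,.33,.32],best([.45,.33,.32],np.pi/2)); st()
f=frame(); crop(f,234,140,440,250,3.88,"i.png"); f=frame("side"); crop(f,200,150,400,300,4,"j.png")
```

```text
grip t80.7 w0.0354 gf22.0 p [0.6587 0.0145 0.1762] F [-1.4 -1.5  2. ]
1.53 t81.5 w0.0357 gf22.0 p [0.6161 0.0146 0.1833] F [ -1.2  -1.9 -10.7]
1.22 t82.4 w0.0358 gf22.0 p [0.5747 0.0147 0.1794] F [ 1.8 -3.3 -4.3]
0.92 t83.3 w0.0358 gf22.0 p [0.535  0.0148 0.1613] F [-0.5 -2.7 -0.9]
0.61 t84.2 w0.0355 gf22.0 p [0.5037 0.0149 0.1331] F [ 2.3 -3.1 -6. ]
0.30 t85.0 w0.0359 gf22.0 p [0.4814 0.0149 0.0965] F [ 0.6 -2.3 -3.6]
0.00 t85.9 w0.0359 gf22.0 p [0.4712 0.0149 0.055 ] F [-2.7  0.4 -4.5]
-0.02 t86.2 w0.0359 gf22.0 p [0.471  0.0149 0.0523] F [-4.6  1.6 -1.5]
-0.04 t86.4 w0.0357 gf22.0 p [0.4709 0.0149 0.0501] F [-5.4  2.4 -2.1]
hold t86.7 w0.0358 gf22.0 p [0.4708 0.0149 0.0501] F [-5.3  2.9 -2.8]
closed t89.7 w0.0003 gf0.0 p [0.4714 0.0148 0.2   ] F [0.9 0.5 0.2]
press t94.3 w0.0004 gf19.6 p [0.4717 0.0148 0.08  ] F [-7.1  1.  38.8]
 t97.1 w0.0006 gf0.0 p [0.4506 0.3283 0.3195] F [ 0.5 -0.1  0.2]
```

View pics/i.png

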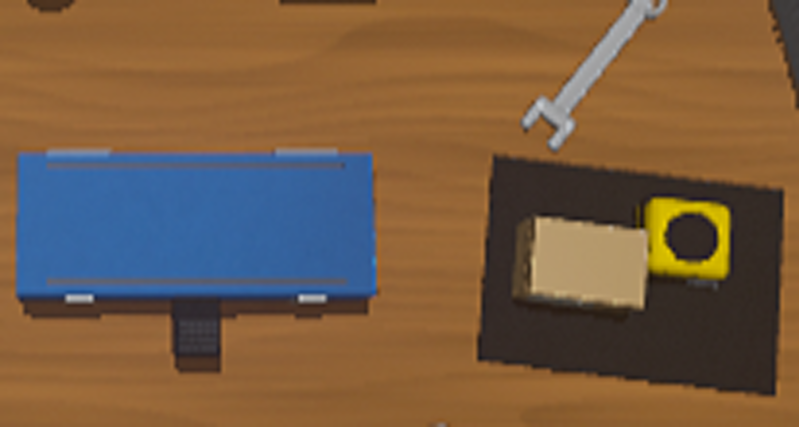

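View pics/j.png

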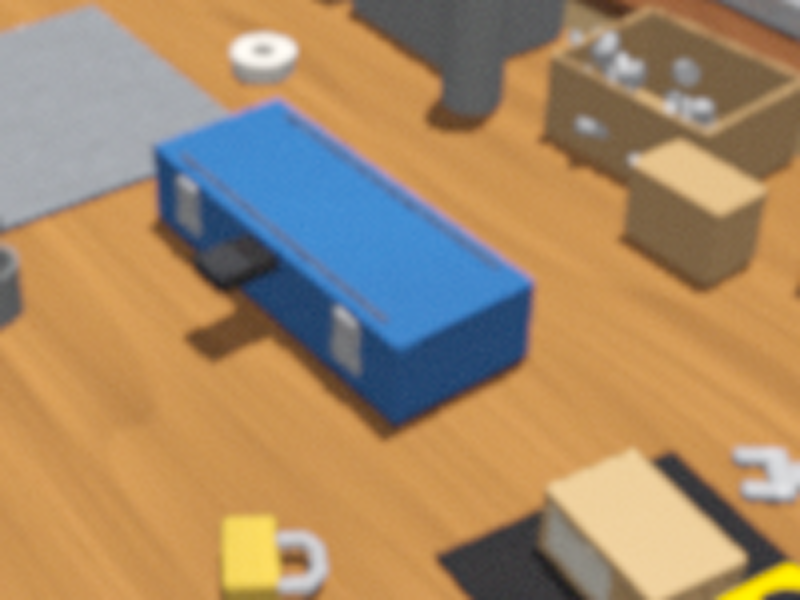

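The lid is shut: the press stopped with the fingertips at 58 mm, the height of the tab's top when shut. The tape was knocked to crop (688,238), but it lies flat with its centre well inside the mat. Handing in.

```bash
python3 -c "
from h import *
print(r.close_job())"
```

```text
the job is handed in; nothing more can be done
None
```

I handed in the job at about 97 s on the robot's clock, with no verdict returned: all four sockets are in grooves of their own size, the lid is shut, and the carton and tape measure are side by side on the mat; the tape was knocked a few centimetres aside mid-run but still lies flat with its centre over the mat.

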